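# Hold the vent open with the splined key

## Robot

A 7-joint arm with a two-finger parallel gripper is mounted at the origin on a cart in front of the work surface, level with it; the furniture and walls round the work are solid. World frame = base frame: x ahead of the robot, y to its left, z up, the work surface at z = 0. Lengths are in m, angles in rad, forces in N, time in s.
With the tool pointing down it reaches from about 0.35 to 0.9 m from the base axis. Payload 19.9 kg.
Tool frame: the origin (TCP) lies between the finger pads; the fingertips stand 19 mm ahead of it and the grasp point (between the pads) is the TCP; z points along the fingers, y is the line along which they close (so a half turn about z gives the same grasp; the last joint's range is limited). The gripper opens to 94 mm and grips with 3 to 60 N. Pads are 16 mm wide; open, the fingers measure 119 mm over their backs; the gripper's body (75 mm by 177 mm) begins 78 mm behind the grasp point.
Start: joints at [-1.389, 0.417, -0.01, 1.614, 0.005, 1.111, -0.053], TCP at [0.139, 0.609, 0.224] pointing down, gripper open.
Joint ranges: [-2.81, 2.81], [-0.39, 2.02], [-1.27, 1.25], [0.06, 2.57], [-1.19, 4.33], [0.19, 2], [-2.82, 2.82]. Speed limits (rad/s): [1.89, 1.89, 2.39, 2.39, 3.01, 3.01, 3.01].

## Interface

Orientations are given as a 3x3 rotation matrix whose columns are the frame's x, y, z axes.
In Python, from rig import robot gives the robot as it stands. Calls block until the motion is done:
- robot.move_ptp(position, orientation): joint-space move of the TCP to a pose.
- robot.move_linear(position, velocity=0.15, frame=None, threshold=None): straight line of the TCP; frame=None keeps the orientation; velocity is the mean speed in m/s. With threshold (N) it stops when the force on the tool has changed by that much, and returns True; else False.
- robot.goto_joints(angles): joint-space move.
- robot.gripper_to(opening): finger opening in m; the grip force is fixed at half the most; returns when the fingers have stopped.
- robot.pause(seconds).
- robot.ik(position, orientation): joint angles nearest the present ones, or None.
- robot.get_state(): the state.
- robot.grab_frame(name): name is "scene" or "side" or "wrist"; returns the picture (400x640x3 uint8, red, green, blue); there is no depth.
- robot.camera_info(name): a dict with "fx", "fy", "cx", "cy" (pixels), "rvec" (rotation vector, rad) and "tvec" (3), from world to camera coordinates, as OpenCV has them. Camera axes: x right, y down, z forward; pixel columns grow to the right and rows downward; lengths in m; the calibration is good to about 2 mm. A picture is of the moment at which its call begins: read the wrist's pose just before it. camera_info takes no time and is no camera call; for the wrist camera it gives the pose at the moment of the call.
A pose or a line that the arm cannot do raises robot.PlanningError and nothing moves.
- robot.sign_off(): hands the job in; it is judged then, once.
The state is a dict: "time": time; "qpos": joint angles; "joint_vel": joint speeds; "effort": joint torques, N m; "ee_pos": TCP position; "tool_rot": TCP orientation; "force": force on the tool from outside, world axes, zero at the start; "moment": the same for the moment, N m; "opening": finger opening in m; "grasp_force": force on a finger pad.
Only numpy, scipy, OpenCV 4.12 (cv2) and the standard library are available. Lean on these libraries where they do the work, as an engineer would, in place of code of your own. Each camera call takes 0.05 s, during which the arm holds its last target. There are 200 camera calls.

## Task

Open the vent on the round vent block: take the T-key with four splines (the one with the longer cross bar) out of the wooden stand, put its round pilot into the cross-shaped socket of the square hub, turn it until the splines mesh, and push it fully home so that its collar sits flat on the hub against the spring. Finish while still gripping the key and pressing it home; do not let go, because the spring pushes it back up. Leave the other key in the stand and everything else where it lies.

Things in the scene. Friction and masses are not known exactly. Their poses are not given: they have to be found in the camera images.
- key_four: the key to use: loose steel T-key, 100 mm tall, 0.1 to 0.21 kg, upright in a hole of the stand. Origin at the centre of its lower tip, z up. From the tip: round pilot 12.4 mm across, coned tip (z 0 to 20 mm); four splines along its +x, -x, +y, -y, 8 mm wide, reaching 18 mm from the axis (wedge ends z 20 to 24, full width to 46); round collar 42 mm across (z 46 to 52); stem 12 mm across above
- key_bar (a point): middle of the four-splined key's cross bar, where to grip it: 92 mm above the key's tip. The bar lies along the key's x, 76 mm long, 14 mm wide across the key's y, 16 mm high (z 84 to 100 in the key's frame)
- key_three: the other key, to be left in the stand: the same, but with three splines (120 degrees apart, first along its +x) and a cross bar only 50 mm long; does not fit the socket. Origin at the centre of its lower tip, bar along its x
- stand: fixed wooden stand, 66 x 196 x 30 mm, origin at the centre of its underside. Two round holes 14 mm across, 26 mm deep, at y = +65 and -65 mm in its frame; each holds a key by its pilot, splines resting on the stand's top, tip 10 mm above the work surface. Lift a key straight up 20 mm or more to free it. Either key may be in either hole
- vent_block: fixed vent block: flange 92 mm across, grey round pedestal 68 mm across, brass side outlet along its +x, reaching 59 mm from the axis. Origin at the centre of its underside, z up; the socket axis is its z axis. The hub's top face is 70 mm above the origin
- hub: square steel hub on the vent block, 52 x 52 x 26 mm; turns about the vertical axis with slight friction (0.04 N m), starts at any angle. Origin on the axis at its underside (44 mm above the block's), top face at z = 26 mm. Cross-shaped socket right through it: slots 10.5 mm wide, 41 mm long, along its x and y (towards the middles of its sides). The key fits in any of four quarter turns
- hub_top (a point): centre of the socket's mouth, on the hub's top face. A key whose splines are out of line rests with its tip 20 mm below this point; with the splines meshed and fully home its collar sits on the face and its tip is 46 mm below this point
- plunger (a joint): spring plunger in the well under the hub, in m: 0 at rest, about 0.010 when the key is home, end stop at 0.014. The key's tip meets it when the collar is 10 mm above the hub; it pushes up with 2.8 N there and 8 N at home, more than the key's weight.
- tee_iron: bystander: iron pipe tee, 66 x 61 x 49 mm, loose; origin under its centre
- coupling_a: bystander: pipe coupling on end, 44 x 44 x 41 mm, loose; origin under its centre
- nipple_short: bystander: pipe nipple lying, 95 x 34 x 34 mm, loose; origin under its centre
- bushing_a: bystander: rusty hex bushing, 48 x 55 x 32 mm, loose; origin under its centre
- union_a: bystander: rusty pipe union standing, 47 x 54 x 47 mm, loose; origin under its centre
- reducer_a: bystander: bell reducer standing, 54 x 54 x 38 mm, loose; origin under its centre
There are look-alikes about, which are no part of the job. What is shaped like the key_four but pink or yellow is not meant.

How it is judged:
On the way:
1. the four-splined key is lifted clear of the stand (height (world z) of key_four above 0.04 m and contact force between the fingers and key_four above 1 N), for 0.1 s.
At the end, for the whole second after the job is handed in: the robot still grips the four-splined key (finger force over 2 N) and holds it home: splines in the hub's slots (within 0.16 rad), collar within 2 mm of the hub's face, key within 4 mm of the axis and 0.08 rad of upright, spring plunger pressed by more than 7.5 mm, key at rest (z of key_four in the frame of hub below -0.018 m and horizontal distance between key_four and hub below 0.004 m and angle between key_four's own z axis and vertical below 0.08 rad and (angle between the x axis of key_four and the x axis of hub, either way round below 0.16 rad or angle between the x axis of key_four and the y axis of hub, either way round below 0.16 rad) and value of joint plunger above 0.0075 m and contact force between the fingers and key_four above 2 N and linear speed of key_four below 0.02 m/s); the arm keeps its last pose, push and grip.
It fails at once if the three-splined key leaves its place in the stand (distance of key_three from where it was at the start of the episode above 0.015 m).
It fails at once if a bystander is pushed more than 30 mm (distance of any of tee_iron, coupling_a, nipple_short, bushing_a, union_a, reducer_a from where it was at the start of the episode above 0.03 m).
It also fails if it takes over 38 s, if anything falls off the work surface, if the arm or the gripper's body presses on something with over 40 N, if the wrist force passes 120 N, or if a joint passes its speed limit or range.

## Working session

There is one attempt and no reset: what is moved stays moved. The work goes in short steps, each a Python script; the robot and the scene stay as the last script left them, time stands still between calls to the robot, and variables do not carry over. Pictures are saved under pics/ and viewed, at most 10 in all, crops included, and the job is handed in when it is done.

```bash
mkdir -p pics; ls; cat > h.py <<'E'
import numpy as np, cv2
from rig import robot
def save(n,name,crop=None,s=1):
    im=robot.grab_frame(n); cv2.imwrite(f'pics/{name}_raw.png',im[:,:,::-1])
    if crop: im=im[crop[1]:crop[3],crop[0]:crop[2]]
    if s!=1: im=cv2.resize(im,None,fx=s,fy=s,interpolation=cv2.INTER_CUBIC)
    cv2.imwrite(f'pics/{name}.png',im[:,:,::-1]); return im
def ray(ci,uv):
    R=cv2.Rodrigues(np.array(ci['rvec'],float))[0]; t=np.array(ci['tvec'],float).ravel()
    d=R.T@np.array([(uv[0]-ci['cx'])/ci['fx'],(uv[1]-ci['cy'])/ci['fy'],1]); return -R.T@t,d
def onplane(ci,uv,z):
    c,d=ray(ci,uv); return c+d*(z-c[2])/d[2]
def down(yaw): # tool z down, tool y (closing) at world angle yaw
    y=np.array([np.cos(yaw),np.sin(yaw),0]); z=np.array([0,0,-1.]); return np.column_stack([np.cross(y,z),y,z])
E
python3 - <<'E'
from h import *
a=save('scene','scene0');b=save('side','side0')
for n in('scene','side','wrist'):
    c=robot.camera_info(n);print(n,c['fx'],c['cx'],c['cy'],ray(c,(c['cx'],c['cy'])))
print(robot.get_state())
E
```

```text
pics
scene 400.101683594646 315.4297632005467 200.39770857383883 (array([0.04062821, 0.86335253, 0.99342167]), array([ 0.35505521, -0.61966019, -0.69996932]))
side 509.16389738946543 311.45329433283376 198.38827235330604 (array([ 0.08875139, -1.6164373 ,  1.16230259]), array([ 0.20445424,  0.82481416, -0.5271433 ]))
wrist 352.7295538992122 318.0335337740647 193.49058649901482 (array([0.07155861, 0.62407686, 0.38311763]), array([ 0.231909  , -0.05276816, -0.97130517]))
{'time': 0.1, 'qpos': array([-1.38848066,  0.41789108, -0.0103075 ,  1.61406942,  0.00471001,
        1.11069338, -0.05299434]), 'joint_vel': array([ 0.00032458, -0.00162457,  0.00017379, -0.00041787, -0.00231789,
       -0.00180177, -0.00057244]), 'effort': array([ 8.30467507e-04, -8.52581835e+01,  6.39810786e-01, -4.26701152e+01,
       -4.89413564e-02,  1.63840625e-02,  1.42610361e-04]), 'ee_pos': array([0.13866277, 0.60912176, 0.22392102]), 'tool_rot': array([[-9.75062549e-01,  2.21930180e-01, -1.41844492e-04],
       [ 2.21930207e-01,  9.75062012e-01, -1.02802500e-03],
       [-8.98425974e-05, -1.03386826e-03, -9.99999462e-01]]), 'force': array([-0.17834482, -0.14533114,  0.06180585]), 'moment': array([0.04418495, 0.01557289, 0.01204289]), 'grasp_force': 0.0, 'opening': 0.09409900457627972}
```

View pics/scene0.png

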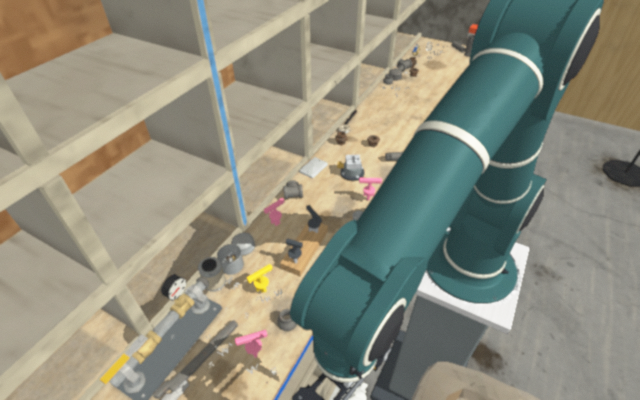

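View pics/side0.png

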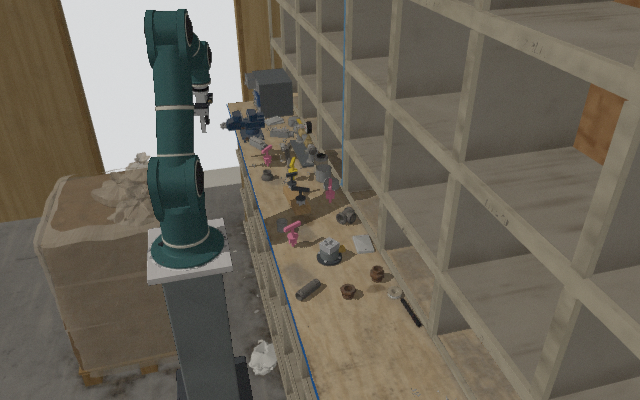

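The scene view shows the vent block at about (352,166). The stand is at about (300,252), with dark T-keys at (293,247) and (314,217). Pink T-keys are at (370,185), (275,210) and (252,342), and a yellow one at (260,278); these are decoys. The side view shows the vent block at (329,250), the stand and keys at about (298,190), pink at (292,232), (330,188) and (267,155), and yellow at (293,165).

```bash
python3 - <<'E'
from h import *
s=robot.camera_info('scene');d=robot.camera_info('side')
for uv in((293,247),(314,217),(300,252)):print('key/stand',onplane(s,uv,.1 if uv[0]!=300 else .03).round(3))
print('vent',onplane(s,(352,163),.07).round(3),onplane(d,(329,243),.07).round(3))
print('stand side',onplane(d,(298,198),.05).round(3))
a=cv2.imread('pics/scene0_raw.png')[130:300,230:400];b=cv2.imread('pics/side0_raw.png')[130:300,240:410]
cv2.imwrite('pics/c1.png',np.hstack([cv2.resize(i,(400,400),interpolation=2) for i in(a,b)]))
E
```

```text
key/stand [0.457 0.269 0.1  ]
key/stand [0.462 0.138 0.1  ]
key/stand [0.461 0.229 0.03 ]
vent [ 0.487 -0.188  0.07 ] [ 0.498 -0.216  0.07 ]
stand side [0.467 0.142 0.05 ]
```

View pics/c1.png

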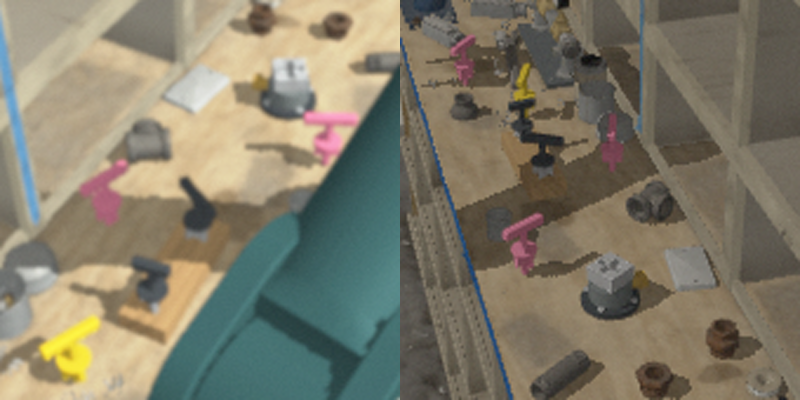

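The two dark keys in the stand are at scene (293,247), with the short bar, and scene (314,217), with the long bar and in the hole nearer the vent. The second fits "longer cross bar, four splines". I'll confirm with a closer wrist view.

```bash
python3 - <<'E'
from h import *
s=robot.camera_info('scene');print('post',onplane(s,(245,222),0).round(3))
robot.move_ptp([.43,.16,.28],down(np.pi/2))
c=robot.camera_info('wrist');save('wrist','w1');print(c)
robot.move_ptp([.46,-.2,.26],down(np.pi/2))
c=robot.camera_info('wrist');save('wrist','w2');print(c,robot.get_state()['time'],robot.get_state()['qpos'])
E
```

```text
post [0.702 0.189 0.   ]
{'fx': 352.7295538992122, 'fy': 352.7295538992122, 'cx': 318.0335337740647, 'cy': 193.49058649901482, 'rvec': array([-2.09311698, -2.0954624 , -0.25370379]), 'tvec': array([-0.16021374, -0.45533609,  0.34047266])}
{'fx': 352.7295538992122, 'fy': 352.7295538992122, 'cx': 318.0335337740647, 'cy': 193.49058649901482, 'rvec': array([-2.09290631, -2.0961749 , -0.2542111 ]), 'tvec': array([ 0.1995557 , -0.47983462,  0.31428108])} 3.5 [-0.38502343  0.20973952  0.84085167  1.89397101 -0.1741326   1.11294777
  2.09504921]
```

View pics/w1.png

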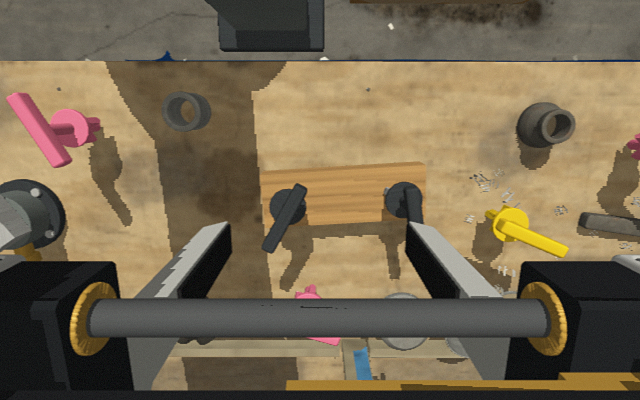

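View pics/w2.png

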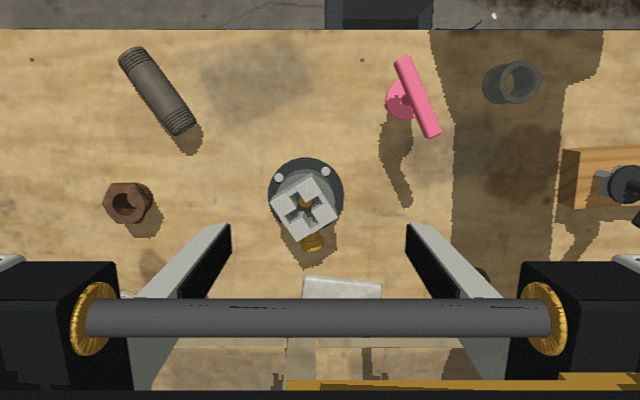

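w1 confirms it. The long-bar key_four is on the left (bar from (301,187) to (267,248)), and the short-bar key is at (405,200). In w2 the hub is at about (304,209) with its cross socket visible. Next I measure the hub from w2 and move closer over the key.

```bash
cat >> h.py <<'E'
def hub(im,ci,roi,z=.07,t=150):
    x0,y0,x1,y1=roi; g=im[y0:y1,x0:x1].astype(int)
    m=((g.min(2)>t)&(g.max(2)-g.min(2)<25)).astype(np.uint8)
    n,l,st,_=cv2.connectedComponentsWithStats(m); k=1+st[1:,4].argmax(); p=np.argwhere(l==k)[:,::-1]+[x0,y0]
    P=np.array([onplane(ci,q,z)[:2] for q in p])
    r=cv2.minAreaRect((P*1000).astype(np.float32)); return np.array(r[0])/1000,r[1],r[2]
E
python3 - <<'E'
from h import *
im=cv2.imread('pics/w2_raw.png')[:,:,::-1]
c=robot.camera_info('wrist')
for t in(110,130,150,170): print(t,hub(im,c,(255,150,355,260),t=t))
w=dict(fx=c['fx'],fy=c['fy'],cx=c['cx'],cy=c['cy'],rvec=np.array([-2.09311698,-2.0954624,-0.25370379]),tvec=np.array([-0.16021374,-0.45533609,0.34047266]))
a,b=onplane(w,(301,187),.11),onplane(w,(267,248),.11);print(a,b,np.linalg.norm(a-b),(a+b)/2,np.degrees(np.arctan2(*(b-a)[1::-1])))
m=(a+b)/2
for yaw in(61,-119):
    print(yaw,robot.ik([m[0],m[1],.102],down(np.radians(yaw))))
robot.move_ptp([m[0]-.055,m[1],.21],down(np.pi/2))
c=robot.camera_info('wrist');save('wrist','w3',(160,50,480,290),2.5);np.save('c3.npy',c,allow_pickle=True)
E
```

```text
110 (array([ 0.48983777, -0.21593036]), (62.40498733520508, 53.62160110473633), 30.7435359954834)
130 (array([ 0.49292569, -0.2142939 ]), (55.15164566040039, 52.2215576171875), 30.727582931518555)
150 (array([ 0.49431812, -0.21382629]), (51.42427444458008, 50.99685287475586), 32.09283447265625)
170 (array([ 0.47230856, -0.20855869]), (18.832748413085938, 17.84581184387207), 33.14120101928711)
[0.43531477 0.14436592 0.11      ] [0.4977702  0.10978131 0.11      ] 0.07139170512364941 [0.46654249 0.12707362 0.11      ] -28.975440789232184
61 [-0.8999735   0.40856193  0.68569336  2.08201991 -0.36931352  0.77108219
  1.07945516]
-119 [-1.18023179  0.58346214  1.08567468  2.08863874 -0.68382375  0.88106293
 -1.77130681]
```

View pics/w3.png

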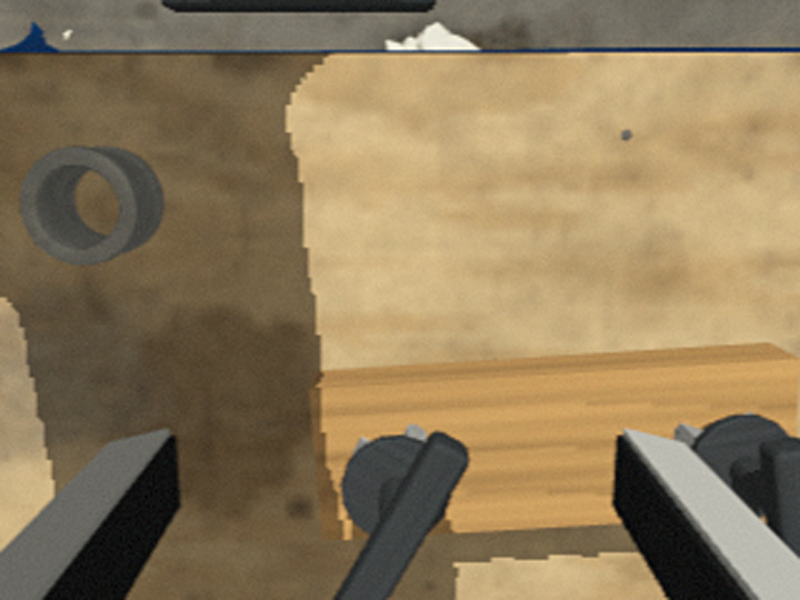

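w3 shows the key's dark bar from about crop (447,440) down to the lower edge, with the collar at (393,487) and splines peeking out. I need the lower part, so I enlarge that region of the same picture.

```bash
python3 - <<'E'
import cv2
a=cv2.imread('pics/w3_raw.png')[200:300,270:380];cv2.imwrite('pics/c3.png',cv2.resize(a,None,fx=6,fy=6,interpolation=2))
E
```

```text
(no output)
```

View pics/c3.png

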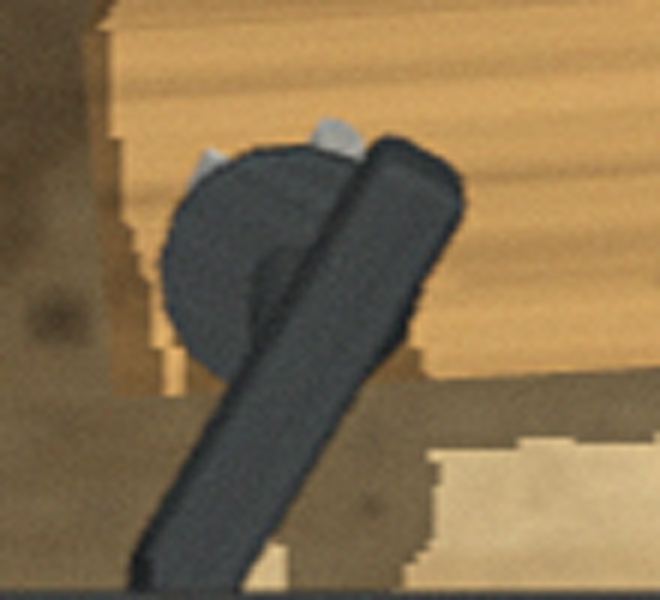

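c3 shows the bar's top face: near end centred at about (428,185), long edges from (395,165) to (155,550) and (462,205) to (240,590), and the collar centre at about (288,268).

```bash
python3 - <<'E'
from h import *
c=np.load('c3.npy',allow_pickle=True).item()
f=lambda u,v,z:onplane(c,(270+(u-2.5)/6,200+(v-2.5)/6),z)[:2]
L=[f(395,165,.11),f(155,550,.11)];R=[f(462,205,.11),f(240,590,.11)]
d=[np.degrees(np.arctan2(*(q[1]-q[0])[::-1])) for q in(L,R)];print(d)
a=np.radians(np.mean(d));u=np.array([np.cos(a),np.sin(a)]);n=np.array([-u[1],u[0]])
print('width',n@(L[0]-R[0]),n@(L[1]-R[1]))
e=f(428,183,.11);e=e+n*(n@((L[0]+R[0]+L[1]+R[1])/4-e))
print('mid from end',e+u*.038,'collar',f(288,268,.061))
m=cv2.imread('pics/w3_raw.png');print(robot.get_state()['time'])
E
```

```text
[np.float64(-30.142580815917494), np.float64(-27.750600579445262)]
width -0.010321927424730402 -0.012956106375880816
mid from end [0.46943989 0.1258079 ] collar [0.46759581 0.12584606]
4.8167
```

```bash
python3 - <<'E'
from h import *
K=np.array([.4685,.1258]);O=down(np.radians(61))
for y in(32,61):print(y,robot.ik([.494,-.2135,.12],down(np.radians(y))))
robot.move_ptp([*K,.17],O)
robot.gripper_to(.06)
print(robot.move_linear([*K,.102],.1,threshold=8))
s=robot.get_state();print(s['ee_pos'],s['force'],s['opening'])
robot.gripper_to(0.0)
s=robot.get_state();print(s['ee_pos'],s['force'],s['moment'],s['opening'],s['grasp_force'],s['time'])
E
```

```text
32 [-0.32616802  0.53973078  0.87492389  1.94431    -0.52657069  0.90237742
  1.37687215]
61 [-0.33376697  0.54474143  0.8864058   1.94450403 -0.53553869  0.90558756
  1.89087749]
False
[0.46882052 0.12577523 0.1023921 ] [-0.86731952 -0.61502607  0.4352121 ] 0.06015343920176288
[0.46848515 0.12580199 0.1019896 ] [-1.09625099  0.05845563  1.03581063] [-0.02075004  0.0242755   0.02334017] 0.01375427984487313 29.99930888414383 7.5667
```

```bash
python3 - <<'E'
from h import *
K=np.array([.4685,.1258]);O=down(np.radians(32));H=np.array([.494,-.2135])
robot.move_linear([*K,.25],.1)
s=robot.get_state();print(s['force'],s['moment'],s['opening'],s['grasp_force'])
p=H+.06*O[:2,0]
robot.move_ptp([*p,.23],O)
robot.pause(.2)
c=robot.camera_info('wrist');im=save('wrist','w4')
q=cv2.projectPoints(np.array([[*H,.07]]),c['rvec'],c['tvec'],np.array([[c['fx'],0,c['cx']],[0,c['fy'],c['cy']],[0,0,1]]),None)[0].ravel();print(q)
r=(int(q[0]-60),int(q[1]-60),int(q[0]+60),int(q[1]+60))
for t in(130,150,165):print(t,hub(im,c,r,t=t))
s=robot.get_state();print(s['ee_pos'],s['force'],s['time'])
E
```

```text
[ 0.06527767  0.2482976  -0.93444902] [-0.06094855 -0.03467808  0.03880248] 0.013774843559096266 29.999218583106995
[317.00302425 245.03462758]
130 (array([ 0.47239297, -0.23870807]), (24.77469253540039, 70.42164611816406), 24.041032791137695)
150 (array([ 0.45479791, -0.17818967]), (0.9322676062583923, 1.928439974784851), 31.523502349853516)
165 (array([ 0.45465405, -0.17884596]), (0.9600350856781006, 0.0), 121.48507690429688)
[ 0.46254159 -0.16173543  0.23000339] [-0.80846395  0.80963007 -1.36960671] 10.5667
```

View pics/w4.png

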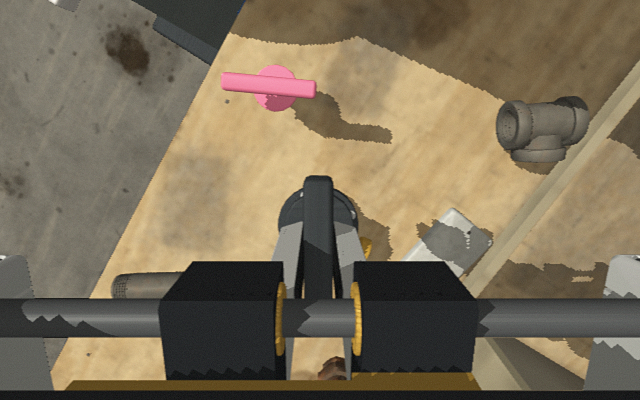

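w4 shows the key held upright, its bar end at (318,178), hiding the hub behind it. I use the bar end to check the grip offset along the bar, then keep the first hub fit (51.4 x 51.0 mm, very close to the true 52 mm) and insert by feel.

```bash
python3 - <<'E'
from h import *
O=down(np.radians(32.1));H=np.array([.4943,-.2138])
c=robot.camera_info('wrist');s=robot.get_state()
for v in(177,180):
    e=onplane(c,(318,v),s['ee_pos'][2]+.008);print('bar end in tool',s['tool_rot'].T@(e-s['ee_pos']))
robot.move_ptp([*H,.20],O); robot.pause(.2)
s=robot.get_state();print(s['ee_pos'],s['force'])
hit=robot.move_linear([*H,.134],.04,threshold=6)
s=robot.get_state();print(hit,s['ee_pos'],s['force'],s['moment'],s['time'])
E
```

```text
bar end in tool [ 0.03884646 -0.00034785 -0.00799114]
bar end in tool [ 0.03751162 -0.0003477  -0.00799145]
[ 0.49450395 -0.21298679  0.20042391] [-1.08404964 -0.47882343 -0.64806833]
False [ 0.49440719 -0.21379196  0.13415493] [-0.10551144  0.04084569 -0.99467848] [-0.04185267  0.02602083  0.05278935] 13.0333
```

The tip is 28 mm below the hub face without resistance, so the splines have already meshed. Now I push it home.

```bash
python3 - <<'E'
from h import *
H=np.array([.4943,-.2138])
hit=robot.move_linear([*H,.112],.03,threshold=20); robot.pause(.3)
s=robot.get_state();print(hit,s['ee_pos'],s['force'],s['moment'],s['grasp_force'],s['time'])
E
```

```text
True [ 0.49489804 -0.21398401  0.11565598] [0.09022852 0.62077271 6.42843745] [-0.04263938 -0.00854706 -0.05787523] 30.001314282417297 13.9417
```

```bash
python3 - <<'E'
from h import *
H=np.array([.4943,-.2138])
hit=robot.move_linear([*H,.1145],.01,threshold=12); robot.pause(.5)
s=robot.get_state();print(hit,s['ee_pos'],s['force'],s['moment'],s['grasp_force'],s['time'])
save('side','fin',(290,210,370,270),8)
E
```

```text
True [ 0.49525632 -0.21420712  0.11551113] [-1.45848468  1.29412596 10.27834469] [ 0.36541273  0.52590094 -0.00376258] 30.000380873680115 14.65
```

View pics/fin.png

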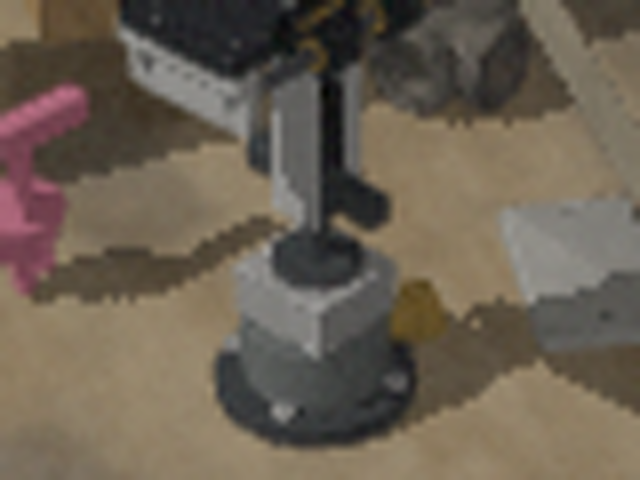

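The picture shows the collar flat on the hub at about (318,258) with the key still gripped, and the arm is pressing at about 10 N. I hand it in.

```bash
python3 -c "
from rig import robot
print(robot.sign_off(), robot.get_state()['time'])"
```

```text
the job is handed in; nothing more can be done
the job is handed in; nothing more can be done
```

The four-splined key is meshed in the hub with its collar flat on the face, still gripped and pressed home at about 10 N; I handed the job in just after 14.65 s on the robot's clock, and no verdict came back.

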